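# Start the crimping machine from its switches

## Robot

A 6-joint arm with a two-finger parallel gripper is mounted at the origin on the work surface. World frame = base frame: x ahead of the robot, y to its left, z up, the work surface at z = 0. Lengths are in m, angles in rad, forces in N, time in s.
With the tool pointing down it reaches from about 0.25 to 0.775 m from the base axis. Payload 4 kg.
Tool frame: the origin (TCP) lies at the very end of the fingers, on their centre line; the grasp point (between the pads) lies 19 mm behind it; x points along the fingers, y is the direction in which the jaws open and shut, and the axes are right-handed (so a half turn about x gives the same grasp; the last joint's range is limited). The gripper opens to 94 mm and grips with 3 to 60 N. Pads are 16 mm wide; open, the fingers measure 119 mm over their backs; the gripper's body (75 mm by 177 mm) begins 78 mm behind the grasp point.
Start: joints at [-1.367, 0.087, 1.371, -0, 1.684, -0.103], TCP at [0.166, -0.524, 0.206] pointing down, gripper open.
Joint ranges: [-3.1, 3.1], [-0.76, 2.03], [0.27, 2.55], [-1.08, 4.22], [0.17, 2.65], [-2.57, 2.57]. Speed limits (rad/s): [2.79, 2.79, 3.14, 3.14, 3.14, 3.14].

## Interface

Orientations are given as [roll, pitch, yaw] about the fixed x, y, z axes, in that order (R = Rz(yaw) Ry(pitch) Rx(roll)).
In Python, from bench import robot gives the robot as it stands.
- The arm moves only by the tool carry_out, never from a script. Its argument "targets" is a list of rows, each a list of 5 numbers: the closure, from 0 (fully open) to 1 (shut), then the shift along the tool's x, y, z in cm, then the turn about the tool's x in degrees. In form: [[fingers, tx, ty, tz, turn], ...]. A call has 1 to 20 rows; each row shifts and turns the commanded pose from where the row before left it, along the tool's axes as they then stand; what a row does not reach is not made up. A row lasts 1/10 s, in which the tool goes at most 50 mm and 8.59 degrees, less where a joint would pass 70% of its speed; a pose out of reach is approached as far as the arm can. A call is refused whole if a number of a shift passes 5 or a number of a turn 8.59, either way. A call with a gripper value outside its range is refused whole. The fingers move at their own pace and stop on an object; the grip force is fixed at half the most. Time passes only in rows, so rows that do not move let the fingers close. It gives the time, the measured TCP pose, the force and the opening at its end, in the units of the state.
- robot.get_obs(): the state, without advancing time (a new reading comes with each control period).
- robot.snapshot(name): name is "side" or "top" or "wrist"; returns a dict with "image" (480x640x3 uint8, red, green, blue), "camera_matrix" (3x3 intrinsics, pixels), "distortion" ([k1, k2, p1, p2, k3] as OpenCV has them; the pictures are not rectified), "pose" (4x4, takes a point from camera to world coordinates). Camera axes: x right, y up, looking along -z (the intrinsics and any distortion apply to the point x, -y, -z); pixel columns grow to the right and rows downward; lengths in m; the calibration is good to about 2 mm. A picture is of the moment at which its call begins. There is no depth.
- robot.close_job(): hands the job in, once; it reports no verdict.
The state is a dict: "time": time; "joint_positions": joint angles; "qvel": joint speeds; "joint_torque": joint torques, N m; "tool_pos": TCP position; "ee_rot": TCP orientation; "wrist_force": force on the tool from outside, world axes, zero at the start; "wrist_torque": the same for the moment, N m; "width": finger opening in m.
Only numpy, scipy, OpenCV 4.12 (cv2) and the standard library are available. Lean on these libraries where they do the work, as an engineer would, in place of code of your own. Each camera call takes 0.05 s, during which the arm holds its last target. There are 200 camera calls.

## Task

Start the bench crimping machine forwards, pressing with the closed fingertips and gripping nothing: first switch on the supply box by pressing in the raised end of its rocker; then, on the push-button station, press in the raised left-hand end of the direction rocker; last, press the flat round start button right down and let it come up again. Each rocker must go fully over and stay over, and the start button must not be pressed before both are over. Keep off the mushroom-headed stop button, and do not lift or shove the two boxes or disturb the other things on the bench.

Things in the scene. Friction and masses are not known exactly. Their poses are not given: they have to be found in the camera images.
- supply_box: Switched supply box: grey cast box 136 mm (its x) by 146 mm (its y), level lid 70 mm high, on rubber feet, loose, 1 to 2 kg. A black rocker in a steel frame (66 x 46 mm, 4 mm high) at the middle of the lid. Origin: centre of its underside; x from the side that faces the robot (yaw within 0.3) to its far side, y left, z up.
- supply_raised_end (a point): Spot to press: on top of the rocker's far end (+x of the box), up at the start, 20 mm from the pivot line, 8 mm short of the end; rides on the rocker, goes down 8 mm. Rocker 56 mm along x, 36 mm across, two flats in a V, pivot across the middle 78 mm above the box's underside; the half that is down lies level, 4 mm above the frame. Axes: the box's until pressed, then turned with the rocker.
- supply_rocker (a joint): Supply rocker, rad: 0 = off (far end up), 0.4 = on (far end fully in, near end up). Stiff: it takes about 4 N at the pressing spot all the way and stays wherever it is left, so press it right home to its stop.
- station: Push-button station: grey cast box 132 mm (its x) by 260 mm (its y), loose on rubber feet, 1.3 to 2.4 kg. Lid slopes 0.19 rad down to the robot's side: 55 mm high near, 80 mm far. Across its middle, 80 mm apart, left (+y) to right: direction rocker, start button, mushroom stop. Origin: centre of its underside, 67.5 mm below the lid; x to its far side (yaw within 0.3), y left, z up.
- direction_raised_end (a point): Spot to press: on top of the direction rocker's left end (+y of the station, away from the start button), up at the start, 20 mm from the pivot line, 8 mm short of the end; rides on the rocker, goes down 8 mm square to the lid. Rocker and frame as on the supply box, but long along y; pivot 8 mm above the lid. Until pressed z is square to the lid, outward, and y left; then turned with the rocker.
- direction_rocker (a joint): Direction rocker, rad: 0 = reverse (left end up), 0.4 = forward (left end fully in, right end up). Stiff: it takes about 4 N at the pressing spot all the way and stays wherever it is left, so press it right home to its stop.
- start_top (a point): Centre of the top of the start button: a flat black disc 32 mm across, standing 15 mm above the lid in a flat steel ring 44 mm across and 4 mm high. z points square to the lid, outward; the point goes down with the button.
- start_button (a joint): Start button's depth, m: 0 = out, 0.007 = fully in; square to the lid. Springs back when let go; 2 N to begin, 6 N at full depth.
- stop_top (a point): Centre of the top of the stop button: a black mushroom head 40 mm across, standing 28 mm above the lid, 80 mm to the right of the start button. Must not be pressed.
- stop_button (a joint): Stop button's depth, m: 0 = out, 0.006 = fully in; 2.4 N begins to move it. Springs back.
- collar: Bystander: galvanised duct collar, an open ring 100 mm across, 55 mm high, standing behind the station. Origin at the centre of its underside.
- tape: Bystander: tape measure, grey case 75 x 40 mm, 74 mm high, behind the supply box. Origin at the centre of its underside.
- tin: Bystander: rivet tin, 56 mm across, 58 mm high, on the robot's side of the supply box. Origin at the centre of its underside.
- snips: Bystander: aviation snips lying flat, 265 mm long, 85 mm over the handles, under 25 mm high, on the robot's side of the station, lying across. Origin about the middle, on the underside.
- screwdriver: Bystander: screwdriver, 190 mm long, lying between the two boxes. Origin on the underside.
- hammer: Bystander: hammer, 290 mm long, lying at the left of the work, in front of the tool chest. Origin on the underside.
- bottle: Bystander: water bottle, 64 mm across, 200 mm high, standing at the right, beside the crimping machine. Origin at the centre of its underside.

How it is judged:
On the way, in this order (a step that is already met when the one before it is completed fails the run):
1. the supply box's rocker is pressed fully over to on (value of joint supply_rocker above 0.34 rad), for 0.2 s.
2. then the station's direction rocker is pressed fully over to forward (value of joint direction_rocker above 0.34 rad), for 0.2 s.
3. then the start button is pressed right down (value of joint start_button above 0.0055 m), for 0.1 s.
At the end, for the whole second after the job is handed in: Both rockers stand fully over (above 0.34 of 0.4 rad), the start button is out again (under 1.5 mm), the stop button is out, both boxes are at rest within 20 mm of where they began, and every other thing within 30 mm (value of joint each of supply_rocker, direction_rocker above 0.34 rad and value of joint each of start_button, stop_button below 0.0015 m and distance of each of station, supply_box from where it was at the start of the episode below 0.02 m and linear speed of each of station, supply_box below 0.02 m/s and distance of each of collar, tape, tin, snips, screwdriver, hammer, bottle from where it was at the start of the episode below 0.03 m); the robot touches nothing.
It fails at once if the start button is pressed before both rockers are over (value of joint start_button above 0.003 m and value of joint any of supply_rocker, direction_rocker below 0.34 rad).
It fails at once if the stop button is pressed (more than 2.5 mm) (value of joint stop_button above 0.0025 m).
It fails at once if the supply box or the station is lifted (10 mm) or shoved (20 mm) (height (world z) of any of station, supply_box above 0.01 m or distance of any of station, supply_box from where it was at the start of the episode above 0.02 m).
It fails at once if another thing on the bench is moved more than 30 mm (distance of any of collar, tape, tin, snips, screwdriver, hammer, bottle from where it was at the start of the episode above 0.03 m).
It also fails if it takes over 51 s, if anything falls off the work surface, if the arm or the gripper's body presses on something with over 40 N, if the wrist force passes 120 N, or if a joint passes its speed limit or range.

## Working session

There is one attempt and no reset: what is moved stays moved. The work goes in short steps, Python scripts to look and compute and a tool call to move; the robot and the scene stay as the last step left them, time stands still between calls to the robot, and variables do not carry over. Pictures are saved under pics/ and viewed, about 8 in all and at most 12, crops included, and the job is handed in when it is done.

Besides the shell and the picture viewer there is one more tool, called after "Request:" as a command line: name --pt "numbers of a row" for each row, then --argument value for the rest. carry_out: Moves the arm, as the interface text tells. Its arguments: {"type":"object","properties":{"targets":{"type":"array","items":{"type":"array","items":{"type":"number"}}}},"required":["targets"]}

```bash
mkdir -p pics; ls
cat > h.py <<'E'
import numpy as np, cv2, pickle
from bench import robot
def snap(n,f):
    s=robot.snapshot(n); cv2.imwrite('pics/'+f+'.png',s['image'][:,:,::-1]); pickle.dump(s,open('pics/'+f+'.pkl','wb')); return s
def load(f): return pickle.load(open('pics/'+f+'.pkl','rb'))
def ray(s,uv):
    p=cv2.undistortPoints(np.array([[uv]],float),s['camera_matrix'],s['distortion'])[0,0]
    d=np.array([p[0],-p[1],-1]); P=s['pose']; return P[:3,3],P[:3,:3]@d
def onz(s,uv,z):
    o,d=ray(s,uv); return o+d*(z-o[2])/d[2]
def proj(s,X):
    P=s['pose']; c=(np.atleast_2d(X)-P[:3,3])@P[:3,:3]; c=c*[1,-1,-1]
    return cv2.projectPoints(c,np.zeros(3),np.zeros(3),s['camera_matrix'],s['distortion'])[0][:,0]
E
python3 - <<'E'
from h import *
for n in('top','side'): s=snap(n,n+'0'); print(s['pose'].round(3),s['camera_matrix'])
o=robot.get_obs(); print(o)
E
```

```text
pics
[[ 0.007  0.986 -0.169  0.265]
 [-1.     0.004 -0.016 -0.009]
 [-0.016  0.169  0.985  1.682]
 [ 0.     0.     0.     1.   ]] [[575.30678017   0.         322.8767443 ]
 [  0.         575.30678017 237.85866527]
 [  0.           0.           1.        ]]
[[-0.784  0.335 -0.523 -0.218]
 [-0.621 -0.452  0.641  0.982]
 [-0.021  0.827  0.562  0.93 ]
 [ 0.     0.     0.     1.   ]] [[543.7288889    0.         317.65301567]
 [  0.         543.7288889  244.85450818]
 [  0.           0.           1.        ]]
{'time': 0.1, 'joint_positions': array([-1.36709582e+00,  8.78757724e-02,  1.37205827e+00, -1.27614022e-06,
        1.68362309e+00, -1.03134403e-01]), 'qvel': array([-0.00057941,  0.00029947, -0.00308726,  0.00144632,  0.00117418,
        0.00062109]), 'joint_torque': array([ 1.38718740e-03, -3.41251981e+01, -3.03301013e+01,  7.19559984e-02,
        3.03931371e-02, -9.27803148e-05]), 'tool_pos': array([ 0.16600148, -0.52383869,  0.2044469 ]), 'ee_rot': array([-1.67328511,  1.56883185,  1.77514231]), 'wrist_force': array([1.05625234, 0.3945567 , 0.95080215]), 'wrist_torque': array([-0.00600056,  0.0507789 , -0.02888931]), 'width': 0.09384236372723825}
```

View pics/top0.png

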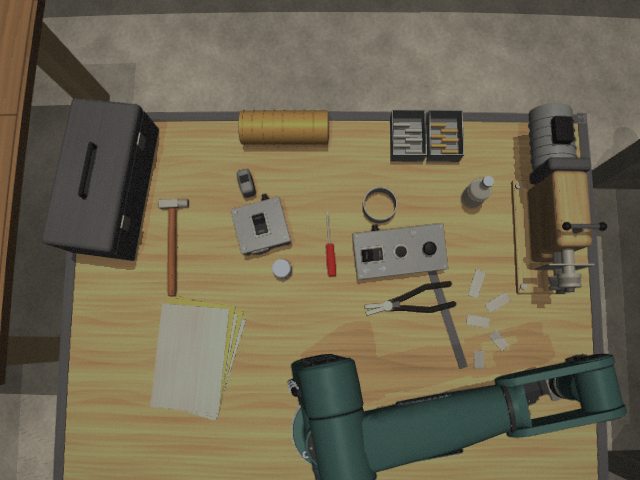

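View pics/side0.png

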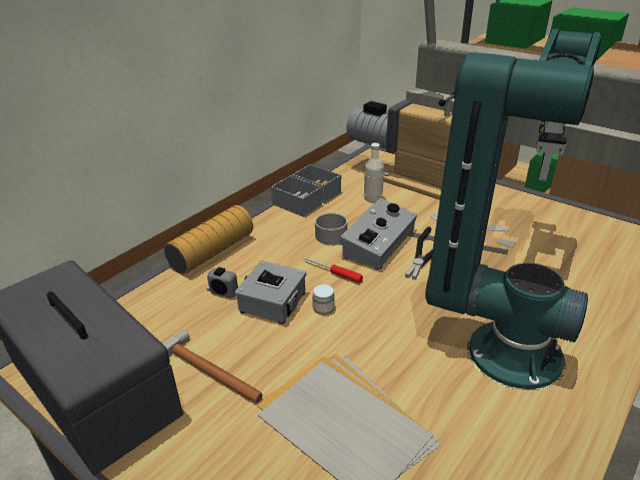

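The pictures show the supply box at top (262,224), with its rocker along x. The station is at (400,251), with the rocker at (371,254), start at (400,252) and stop at (429,248). I'll enlarge both views.

Run:
```python
from h import *
a=load('top0')['image'][185:285,225:455,::-1]; b=load('side0')['image'][190:330,230:430,::-1]
cv2.imwrite('pics/topc.png',cv2.resize(a,None,fx=3.4,fy=3.4,interpolation=cv2.INTER_CUBIC))
cv2.imwrite('pics/sidec.png',cv2.resize(b,None,fx=4,fy=4,interpolation=cv2.INTER_CUBIC))
```

```text
(no output)
```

View pics/topc.png

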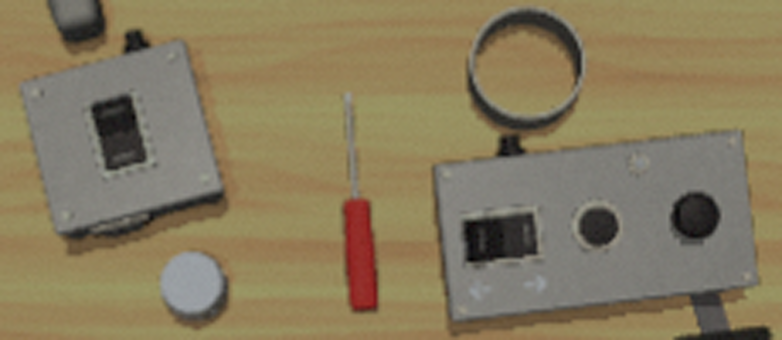

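View pics/sidec.png

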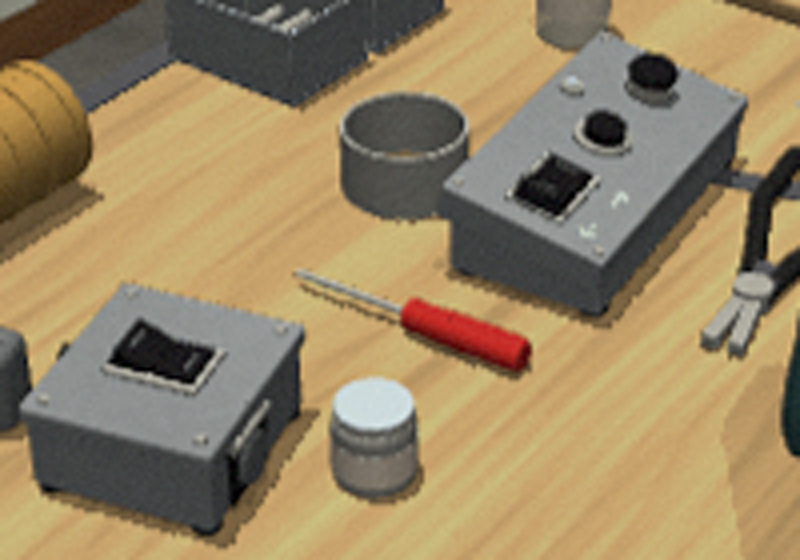

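The crops show the lid corners, frames and buttons clearly in both views. I'll fit each box's x, y and yaw from both views.

```bash
cat > fit.py <<'E'
from h import *
from scipy.optimize import least_squares
T,S=load('top0'),load('side0')
t=lambda l:np.array(l)/3.4+[225,185]
d=lambda l:np.array(l)/4+[230,190]
c=lambda a,b,z:[[a,b,z],[a,-b,z],[-a,-b,z],[-a,b,z]]
sup=np.array(c(.068,.073,.070)+c(.033,.023,.074))
st_t=t([[22,85],[184,41],[222,188],[59,233],[90,101],[138,92],[155,165],[107,176]])
st_s=d([[25,408],[125,285],[303,330],[215,455],[104,378],[139,318],[228,350],[195,392]])
a=.19; L=lambda x,y,h:[x*np.cos(a)-h*np.sin(a),y,.0675+x*np.sin(a)+h*np.cos(a)]
fr=[L(x,.08+y,.004) for x,y in((.023,.033),(.023,-.033),(-.023,-.033),(-.023,.033))]
sta=np.array([[.066,.13,.080],[.066,-.13,.080],[-.066,-.13,.055],[-.066,.13,.055]]+fr+[L(0,0,.015),L(0,-.08,.028)])
sa_t=t([[436,163],[741,131],[759,283],[452,322],[462,212],[538,205],[542,257],[467,265],[599,226],[696,214]])
sa_s=d([[445,190],[600,35],[747,98],[605,262],[508,192],[548,152],[600,180],[557,218],[605,128],[653,71]])
def W(p,X):
    cs,sn=np.cos(p[2]),np.sin(p[2]); R=np.array([[cs,-sn,0],[sn,cs,0],[0,0,1]])
    return np.atleast_2d(X)@R.T+[p[0],p[1],0]
def fit(X,a_,b_,p0,use=(1,1)):
    f=lambda p:np.concatenate([use[0]*(proj(T,W(p,X))-a_).ravel(),use[1]*(proj(S,W(p,X))-b_).ravel()])
    r=least_squares(f,p0,loss='soft_l1',f_scale=1); return r.x,r.fun
if __name__=='__main__':
  for n,X,A,B in(('sup',sup,st_t,st_s),('sta',sta,sa_t,sa_s)):
    p0=[*onz(T,A[:4].mean(0),.07)[:2],.1]
    for u in((1,1),(1,0),(0,1)):
        p,r=fit(X,A,B,p0,u); print(n,u,p.round(4))
        if u==(1,1): print(r.reshape(-1,2).round(1).tolist()); P=p
    if n=='sup': print('press',W(P,[.0204,0,.0875]))
    else: print('dir',W(P,L(0,.1,.016)),'start',W(P,L(0,0,.015)),'stop',W(P,L(0,-.08,.028)))
E
python3 fit.py
```

```text
sup (1, 1) [0.5777 0.1974 0.2769]
[[-1.3, -0.4], [-0.1, -0.8], [0.8, 0.7], [-0.8, 1.1], [-1.8, 1.5], [-0.5, -0.1], [0.3, 0.2], [-1.1, 1.3], [-1.7, -1.5], [0.1, -2.4], [1.4, -3.0], [-0.4, -0.6], [0.1, -3.7], [-0.5, 1.2], [0.0, -1.3], [0.5, -1.4]]
sup (1, 0) [0.5791 0.1958 0.2697]
sup (0, 1) [0.5733 0.202  0.2844]
press [[0.59729225 0.20293797 0.0875    ]]
sta (1, 1) [ 0.5044 -0.2013  0.1221]
[[-1.2, 0.1], [-0.2, -1.1], [-0.2, 1.1], [-0.5, 0.4], [-1.0, 0.5], [-0.2, -0.1], [0.5, 0.7], [-0.6, 1.1], [-0.2, 0.0], [0.3, 0.4], [-1.8, -2.6], [-0.4, -2.7], [0.9, -1.3], [-0.3, -0.3], [-1.1, -0.6], [-0.4, -1.4], [0.4, -1.7], [0.8, -0.1], [0.1, -2.4], [0.5, -3.5]]
sta (1, 0) [ 0.5053 -0.2023  0.1185]
sta (0, 1) [ 0.4998 -0.1945  0.1289]
dir [[ 0.48923187 -0.1024595   0.08321207]] start [[ 0.50159818 -0.2016921   0.08223006]] stop [[ 0.50890438 -0.2813956   0.09499612]]
```

```bash
cat >> h.py <<'E'
from scipy.spatial.transform import Rotation as Ro
def tool():
    o=robot.get_obs(); return o,Ro.from_euler('xyz',o['ee_rot']).as_matrix()
def need(goal,yaw=None):
    o,R=tool(); print('t',o['time'],'pos',o['tool_pos'].round(4),'F',o['wrist_force'].round(1),'w',round(o['width'],4),'x',R[:,0].round(3),'jawdir',np.degrees(np.arctan2(R[1,1],R[0,1])).round(1),'shift cm',(R.T@(np.array(goal)-o['tool_pos'])*100).round(2))
E
python3 - <<'E'
from h import *
need([.56,.19,.26]); o,R=tool(); print(R.round(3),o['joint_positions'].round(3))
s=robot.snapshot('wrist')['pose']; print('cam in tool',(R.T@(s[:3,3]-o['tool_pos'])).round(3),(R.T@-s[:3,2]).round(3))
E
```

```text
t 0.1 pos [ 0.166  -0.5238  0.2044] F [1.1 0.4 1. ] w 0.0938 x [-0.     0.002 -1.   ] jawdir -72.4 shift cm [ -5.43 -56.16 -59.12]
[[-0.     0.302 -0.953]
 [ 0.002 -0.953 -0.302]
 [-1.    -0.002 -0.   ]] [-1.367  0.088  1.372 -0.     1.684 -0.103]
cam in tool [-0.18   0.001 -0.067] [ 0.973 -0.001  0.229]
```

Request:
carry_out --pt "1 -3 0 0 0" --pt "1 -2.5 -1 -1 0" --pt "1 0 -2.2 -2.3 0" --pt "1 0 -3.3 -3.5 0" --pt "1 0 -3.3 -3.5 0" --pt "1 0 -3.3 -3.5 0" --pt "1 0 -3.3 -3.5 0" --pt "1 0 -3.3 -3.5 0" --pt "1 0 -3.3 -3.5 0" --pt "1 0 -3.3 -3.5 0" --pt "1 0 -3.3 -3.5 0" --pt "1 0 -3.3 -3.5 0" --pt "1 0 -3.3 -3.5 0" --pt "1 0 -3.3 -3.5 0" --pt "1 0 -3.3 -3.5 0" --pt "1 0 -3.3 -3.5 0" --pt "1 0 -3.3 -3.5 0" --pt "1 0 -3.3 -3.4 0" --pt "1 0 -2 -2 0" --pt "1 0 0 0 0"

```text
time: 2.15
tool_pos: [0.5514, 0.1746, 0.2584]
ee_rot: [-0.412, 1.568, 3.041]
wrist_force: [0.4, -0.7, -0.9]
width: 0.0005
```

Run:
```python
from h import *
from fit import W
need([.5973,.2029,.12])
s=snap('wrist','w1')
P=[.5777,.1974,.2769]
print(proj(s,W(P,[[.0204,0,.0875],[.068,.073,.07],[.068,-.073,.07],[-.068,-.073,.07],[.033,.023,.074],[.033,-.023,.074],[-.033,-.023,.074],[-.033,.023,.074]])).round(0).tolist())
o,R=tool(); print('tip',proj(s,o['tool_pos']))
```

```text
t 2.15 pos [0.5514 0.1746 0.2584] F [ 0.4 -0.7 -0.9] w 0.0005 x [-0.003  0.    -1.   ] jawdir -72.2 shift cm [13.83 -1.28 -5.27]
[[307.0, 172.0], [237.0, 122.0], [381.0, 127.0], [372.0, 255.0], [286.0, 159.0], [330.0, 160.0], [328.0, 223.0], [285.0, 222.0]]
tip [[322.03595077 284.60976125]]
```

View pics/w1.png

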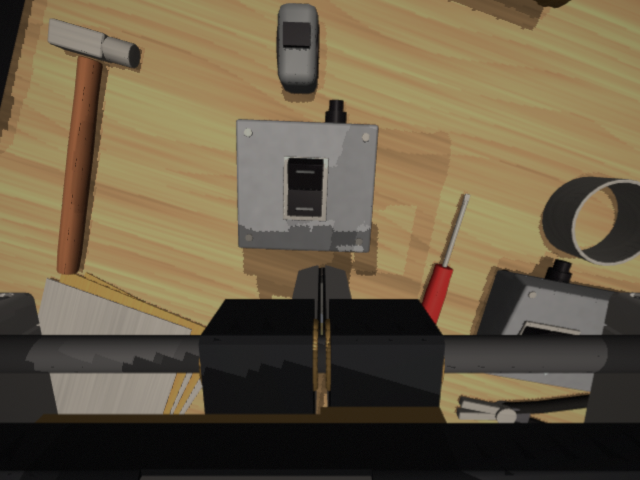

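The supply frame corners are at about (284,157), (328,157), (326,221) and (283,219), 2 px up and left of the prediction. That leaves a correction of about 2 mm.

Run:
```python
from h import *
from fit import *
w=load('w1'); m=np.array([[236,120],[377,125],[370,250],[284,157],[328,157],[326,221],[283,219]],float)
X=sup[[0,1,2,4,5,6,7]]
r=least_squares(lambda p:(proj(w,W(p,X))-m).ravel(),[.578,.197,.277]); print(r.x.round(4),r.fun.round(1)); 
g=W(r.x,[.0204,0,.12])[0]; print(g); need(g)
```

```text
[0.5794 0.2002 0.2839] [-1.5 -0.5  1.3 -1.6  0.4  2.5 -0.7 -0.7  0.1  0.5  0.2 -0.2  0.3  0.7]
[0.59898686 0.2059584  0.12      ]
t 2.2 pos [0.5509 0.1726 0.259 ] F [ 1.  -0.3 -0.4] w 0.0004 x [-0.003 -0.001 -1.   ] jawdir -72.3 shift cm [13.88 -1.71 -5.63]
```

Request:
carry_out --pt "1 0 -0.8 -2.8 0" --pt "1 2 -0.8 -2.8 0" --pt "1 4 0 0 0" --pt "1 4 0 0 0" --pt "1 3 0 0 0" --pt "1 2 0 0 0" --pt "1 0 0 0 0" --pt "1 0 0 0 0" --pt "1 0 0 0 0"

```text
time: 3.1
tool_pos: [0.6007, 0.2031, 0.113]
ee_rot: [3.014, 1.567, 0.178]
wrist_force: [-0.3, -0.2, 1.2]
width: 0.0006
```

Run:
```python
from h import *
from fit import *
for i in range(3):
    s=snap('side','s1'); need([.5988,.2052,.074])
snap('wrist','w2')
cv2.imwrite('pics/s1c.png',np.hstack([cv2.resize(s['image'][215:335,220:330,::-1],(440,480),interpolation=cv2.INTER_CUBIC),cv2.resize(load('w2')['image'][:,140:500,::-1],(360,480))]))
```

```text
t 3.15 pos [0.6008 0.2034 0.1131] F [-0.7  0.4  0.2] w 0.0005 x [ 0.004  0.001 -1.   ] jawdir -72.5 shift cm [ 3.91 -0.23  0.15]
t 3.2 pos [0.6007 0.2035 0.113 ] F [-0.2  0.3 -0.9] w 0.0004 x [ 0.004  0.001 -1.   ] jawdir -72.4 shift cm [ 3.9  -0.22  0.15]
t 3.25 pos [0.6005 0.2036 0.1126] F [-0.2 -0.2 -0.4] w 0.0001 x [ 0.003  0.001 -1.   ] jawdir -72.4 shift cm [ 3.86 -0.21  0.13]
```

View pics/s1c.png

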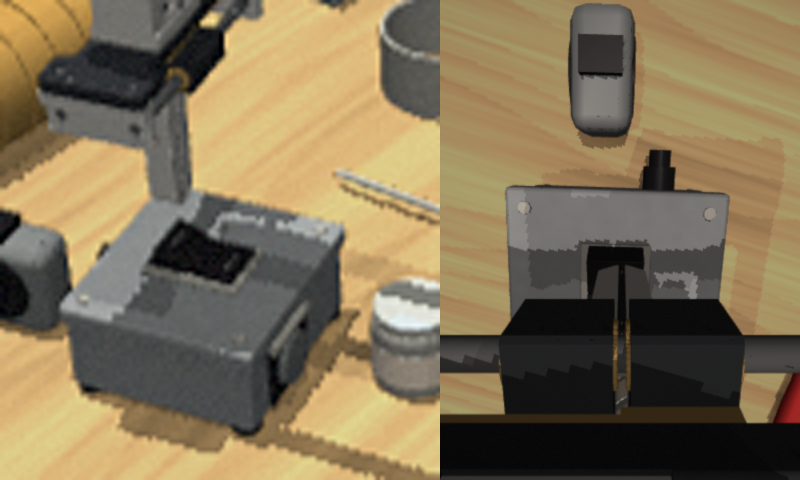

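The fingers are over the far half of the rocker, about 2 mm to the right of centre. I'll correct that and press gently.

Request:
carry_out --pt "1 1 -0.2 0.1 0" --pt "1 1 0 0 0" --pt "1 0.4 0 0 0" --pt "1 0.4 0 0 0" --pt "1 0.3 0 0 0" --pt "1 0.2 0 0 0" --pt "1 0.2 0 0 0" --pt "1 0.1 0 0 0" --pt "1 0 0 0 0" --pt "1 0 0 0 0"

```text
time: 4.3
tool_pos: [0.599, 0.2056, 0.0781]
ee_rot: [3.119, 1.567, 0.285]
wrist_force: [-0.8, 0.6, 11.6]
width: 0.0002
```

Run:
```python
from h import *
for i in range(3): robot.snapshot('side'); need([.5988,.2052,.074])
```

```text
t 4.35 pos [0.599  0.2056 0.0781] F [-0.3  1.7 13.4] w 0.0005 x [ 0.004  0.001 -1.   ] jawdir -72.4 shift cm [0.41 0.03 0.03]
t 4.4 pos [0.599  0.2056 0.0781] F [-0.4 -0.  12. ] w 0.0005 x [ 0.004  0.001 -1.   ] jawdir -72.4 shift cm [0.41 0.03 0.03]
t 4.45 pos [0.599  0.2056 0.0781] F [-0.8  0.2 12. ] w 0.0003 x [ 0.004  0.001 -1.   ] jawdir -72.4 shift cm [0.41 0.03 0.03]
```

Request:
carry_out --pt "1 0.1 0 0 0" --pt "1 0 0 0 0" --pt "1 -1 0 0 0" --pt "1 -4 0 0 0" --pt "1 -4.5 0 0 0" --pt "1 -4.5 0 0 0" --pt "1 -4 2 1.4 0" --pt "1 0 3.3 2.3 0" --pt "1 0 3.3 2.3 0" --pt "1 0 3.3 2.3 0" --pt "1 0 3.3 2.3 0" --pt "1 0 3.3 2.3 0" --pt "1 0 3.3 2.3 0" --pt "1 0 3.3 2.3 0" --pt "1 0 3.3 2.3 0" --pt "1 0 3.3 2.3 0" --pt "1 0 3 2.3 0" --pt "1 0 0 0 5.3" --pt "1 0 0 0 5.3" --pt "1 0 0 0 0"

```text
time: 6.45
tool_pos: [0.4689, -0.1994, 0.252]
ee_rot: [-0.538, 1.567, 2.724]
wrist_force: [0.3, 0.4, -0.6]
width: 0.0007
```

Run:
```python
from h import *
from fit import W,L
robot.snapshot('wrist')
need([.489,-.102,.12])
s=snap('wrist','w3'); t=snap('side','s3'); u=snap('top','t3')
P=[.5044,-.2013,.122]
print(proj(s,W(P,[L(0,.1,.016),L(0,0,.015),L(0,-.08,.028)])).round(0).tolist())
q=lambda i,x,y,w=320,h=240,W_=400,H=300:cv2.resize(i['image'][y:y+h,x:x+w,::-1],(W_,H),interpolation=cv2.INTER_CUBIC)
cv2.imwrite('pics/m3.png',np.vstack([cv2.resize(s['image'][60:300,:,::-1],(800,300)),np.hstack([q(t,230,245,100,75),q(u,225,185,80,60)])]))
```

```text
t 6.5 pos [ 0.4692 -0.1992  0.2523] F [-0.4 -0.1 -1.3] w 0.0003 x [-0.003  0.001 -1.   ] jawdir -83.0 shift cm [13.23 -9.38 -3.2 ]
[[228.0, 194.0], [327.0, 193.0], [409.0, 197.0]]
```

View pics/m3.png

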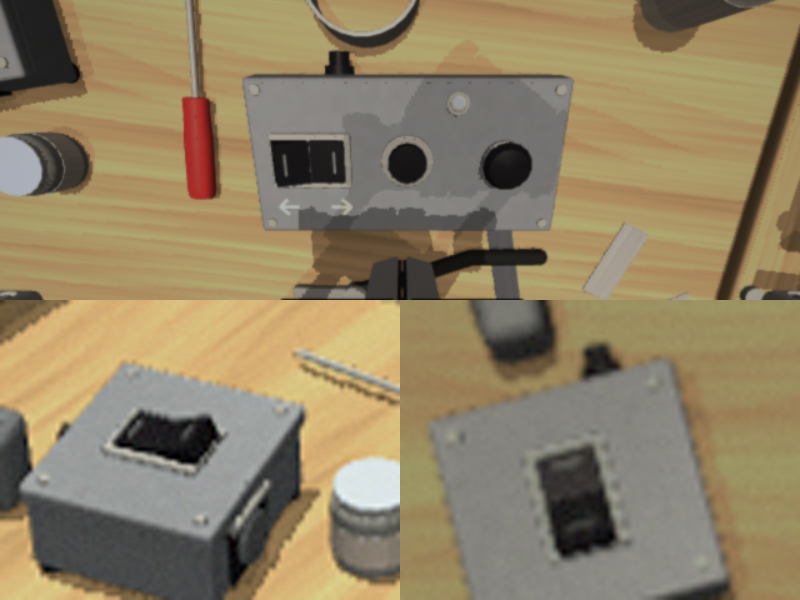

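The supply rocker now stands near-end-up, so it is over. In the wrist view the direction frame's corners run from (269,135) to (350,187) in crop pixels, start is at (407,162) and stop at (508,164). I'll refine the station pose.

Run:
```python
from h import *
from fit import *
w=load('w3'); m=np.array([[246,77],[571,77],[550,229],[263,229],[269,135],[349,135],[350,187],[274,187],[407,162],[508,164]])/1.25+[0,60]
r=least_squares(lambda p:(proj(w,W(p,sta))-m).ravel(),[.504,-.201,.122],loss='soft_l1'); print(r.x.round(4),r.fun.round(1)); 
for n,l in(('dir',L(0,.1,.016)),('start',L(0,0,.015))):
    g=W(r.x,l)[0]; print(n,g); need(g)
print('level half z', L(0,.1,.008)[2])
```

```text
[ 0.5063 -0.1993  0.1308] [-6.  -0.7  2.3 -3.3  0.7  1.  -0.1  2.9 -1.9 -0.9 -0.7 -1.6  1.1 -0.1
  0.   0.5 -0.4  1.6  1.1  3.1]
dir [ 0.49021514 -0.10050635  0.08321207]
t 6.65 pos [ 0.4699 -0.1989  0.253 ] F [-0.5 -0.6 -0.7] w 0.0006 x [-0.001  0.001 -1.   ] jawdir -82.9 shift cm [16.98 -9.5  -3.26]
start [ 0.50345001 -0.19962685  0.08223006]
t 6.65 pos [ 0.4699 -0.1989  0.253 ] F [-0.5 -0.6 -0.7] w 0.0006 x [-0.001  0.001 -1.   ] jawdir -82.9 shift cm [17.07  0.5  -3.35]
level half z 0.07535603388093817
```

Request:
carry_out --pt "1 0 -3.2 -1.1 0" --pt "1 0 -3.2 -1.1 0" --pt "1 2 -3.1 -1 0" --pt "1 4 0 0 0" --pt "1 4 0 0 0" --pt "1 3 0 0 0" --pt "1 1.5 0 0 0" --pt "1 0 0 0 0" --pt "1 0 0 0 0"

```text
time: 7.55
tool_pos: [0.4905, -0.101, 0.1089]
ee_rot: [1.885, 1.571, -1.134]
wrist_force: [0.1, 0.3, 0.8]
width: 0.0003
```

Run:
```python
from h import *
snap('wrist','w4');robot.snapshot('side');s=snap('side','s4'); need([.4898,-.1012,.077])
cv2.imwrite('pics/m4.png',np.hstack([cv2.resize(s['image'][180:290,320:430,::-1],(420,420),interpolation=cv2.INTER_CUBIC),load('w4')['image'][0:420,140:500,::-1]]))
```

```text
t 7.7 pos [ 0.4915 -0.1015  0.1103] F [0.3 0.5 0.2] w 0.0003 x [ 0.003 -0.001 -1.   ] jawdir -83.0 shift cm [ 3.33 -0.05  0.18]
```

View pics/m4.png

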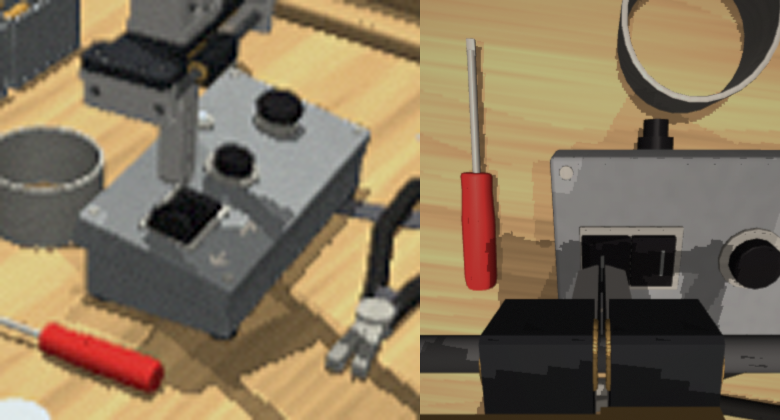

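The tip is over the left half, 20 mm left of the frame centre. Pressing now.

Request:
carry_out --pt "1 1 0 0.1 0" --pt "1 0.7 0 0 0" --pt "1 0.4 0 0 0" --pt "1 0.4 0 0 0" --pt "1 0.3 0 0 0" --pt "1 0.2 0 0 0" --pt "1 0.2 0 0 0" --pt "1 0.2 0 0 0" --pt "1 0 0 0 0" --pt "1 0 0 0 0"

```text
time: 8.7
tool_pos: [0.4904, -0.1008, 0.0764]
ee_rot: [-3.105, 1.568, 0.159]
wrist_force: [-1.7, 4.4, 10.5]
width: -0.0001
```

Run:
```python
from h import *
robot.snapshot('side'); need([.4898,-.1012,.077])
```

```text
t 8.75 pos [ 0.4904 -0.1008  0.0764] F [-1.3  4.1  9.1] w 0.0005 x [ 0.003  0.    -1.   ] jawdir -83.0 shift cm [-0.06  0.03  0.07]
```

Request:
carry_out --pt "1 0.15 0 0 0" --pt "1 0 0 0 0" --pt "1 0 0 0 0"

```text
time: 9.05
tool_pos: [0.4905, -0.1008, 0.0762]
ee_rot: [3.105, 1.567, 0.086]
wrist_force: [-3.4, 4.8, 14.7]
width: 0.0005
```

Request:
carry_out --pt "1 -1 0 0 0" --pt "1 -3 0 0 0" --pt "1 -4 2 0 0" --pt "1 0 4 0 0" --pt "1 0 4 -0.1 0" --pt "1 0 0 0 0" --pt "1 0 0 0 0"

```text
time: 9.75
tool_pos: [0.5018, -0.2011, 0.1518]
ee_rot: [-0.408, 1.568, 2.853]
wrist_force: [-0.2, 0.3, -0.6]
width: 0.0006
```

Run:
```python
from h import *
w=snap('wrist','w5');robot.snapshot('side');s=snap('side','s5'); need([.503,-.1998,.105])
cv2.imwrite('pics/m5.png',np.hstack([cv2.resize(s['image'][180:290,320:430,::-1],(420,420),interpolation=cv2.INTER_CUBIC),w['image'][0:420,100:480,::-1]]))
```

```text
t 9.9 pos [ 0.5021 -0.1995  0.1524] F [-1.1  0.3 -0.4] w 0.0005 x [-0.001  0.001 -1.   ] jawdir -83.0 shift cm [ 4.74  0.04 -0.09]
```

View pics/m5.png

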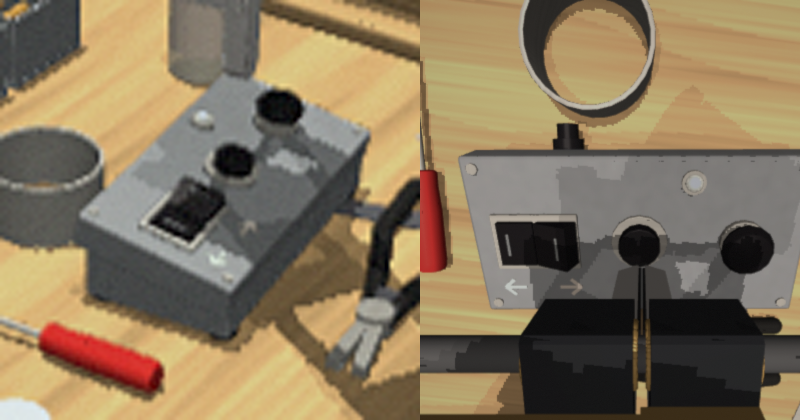

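The right end of the direction rocker is now up, and the tip is lined up with the start button. Pressing start.

Request:
carry_out --pt "1 2.5 0 -0.1 0" --pt "1 2.5 0 0 0" --pt "1 1 0 0 0" --pt "1 0.5 0 0 0" --pt "1 0.4 0 0 0" --pt "1 0.3 0 0 0" --pt "1 0.3 0 0 0" --pt "1 0.2 0 0 0" --pt "1 0.1 0 0 0" --pt "1 0 0 0 0" --pt "1 0 0 0 0" --pt "1 0 0 0 0"

```text
time: 11.1
tool_pos: [0.5051, -0.2, 0.0771]
ee_rot: [3.002, 1.566, -0.017]
wrist_force: [-0.3, 3.9, 6.7]
width: 0.0006
```

Request:
carry_out --pt "1 0.15 0 0 0" --pt "1 0.1 0 0 0" --pt "1 0 0 0 0" --pt "1 0 0 0 0"

```text
time: 11.5
tool_pos: [0.5053, -0.2, 0.0768]
ee_rot: [2.929, 1.565, -0.091]
wrist_force: [-2.9, 5.6, 14.4]
width: 0.0005
```

The force doubled with only 0.3 mm of travel, so the button is on its stop. Lifting off.

Request:
carry_out --pt "1 -1 0 0 0" --pt "1 -3 0 0 0" --pt "1 -5 0 0 0" --pt "1 -5 0 0 0" --pt "1 0 0 4 0" --pt "1 0 0 4 0" --pt "1 0 0 4 0" --pt "1 0 0 0 0" --pt "1 0 0 0 0" --pt "1 0 0 0 0"

```text
time: 12.5
tool_pos: [0.3851, -0.2152, 0.2125]
ee_rot: [2.314, 1.57, -0.706]
wrist_force: [0.5, 1.9, -0.3]
width: 0.0004
```

Run:
```python
from h import *
w=snap('wrist','w6');s=snap('side','s6');t=snap('top','t6'); need([.503,-.1998,.105])
d=cv2.absdiff(load('side0')['image'],s['image'])[180:330,200:340].max(2); print('side diff supply area >60:',(d>60).sum())
cv2.imwrite('pics/m6.png',np.hstack([cv2.resize(s['image'][180:330,230:430,::-1],(400,300),interpolation=cv2.INTER_CUBIC),cv2.resize(t['image'][160:310,225:425,::-1],(400,300),interpolation=cv2.INTER_CUBIC)]))
```

```text
t 12.65 pos [ 0.3853 -0.2149  0.2122] F [ 0.7 -0.8 -0.3] w 0.0007 x [-0.  0. -1.] jawdir -83.0 shift cm [ 10.72  -0.05 -11.87]
side diff supply area >60: 74
```

View pics/m6.png

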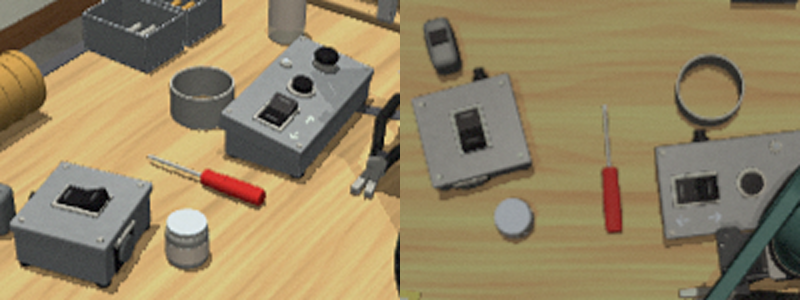

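Both rockers are over, the start button is out, the boxes are in place and the arm is clear. Handing in.

```bash
python3 -c "
from bench import robot; print(robot.close_job())"
```

```text
the job is handed in; nothing more can be done
None
```

The job is done and handed in: I pressed the supply rocker, then the direction rocker, then the start button with the closed fingertips, and released start. The clock stood at about 12.7 s, against the 51 s limit.

- **Presses:** Each one met a solid stop. The force rose to 12 N on the supply rocker, 15 N on the direction rocker and 14 N on start. The direction rocker and start moved only a further 0.2–0.3 mm as it rose.
- **Final pictures:** Both rockers show their opposite ends up, and the start button is out again. In the parts of the scene shown, the boxes and the things around them look unmoved.
- **Arm:** It is clear of everything, with a wrist force of about 0 N.
- **Not measured:** I had no direct joint readings, so I judged the rocker angles and button depth from contact height, force and the pictures. The hammer and the bottle were not fully in the last crop, but the arm never came near either. The snips were only partly in it; the arm passed above them, at least 13 cm up.
- **Disagreement:** The camera fits of the box positions differed by 2–3 mm between the overhead and wrist views. I took the wrist view.

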